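# Bring the square canister to the front of the condiment carousel and hold it there

## Task

Turn the condiment carousel gently by the bar handle on top until the square canister stands centred behind the fixed serving tongue, so that a guest can scoop from it. Finish while still gripping the handle and holding the carousel still there; do not let go. Leave the mug, the milk jug and the box of sugar sticks where they are.

Things in the scene. Friction and masses are not known exactly. Their poses are not given: they have to be found in the camera images.
- carousel_base: Fixed wooden foot of the carousel, a disc 180 mm across and 12 mm thick under the turntable, with a tongue 50 mm wide that sticks out 215 mm from the centre with a round end. Origin on the turning axis at counter height; its x axis points along the tongue (the carousel's front), z up. The whole carousel stands at a different place and heading each time.
- tongue (a point): Point on the top face of the serving tongue, 190 mm in front of the turning axis, on the tongue's centre line, 12 mm above the counter. About 85 mm of the tongue shows beyond the turntable's rim. Its x axis points outward along the tongue.
- carousel (a joint): Angle of the turntable in rad, counter-clockwise positive seen from above; 0, or any full turn, means that the square canister stands exactly behind the tongue. Turns without stops, either way; friction of about 0.08 N m keeps it where it is left.
- turntable (a point): The turntable: a wooden disc 260 mm across, top face 32 mm above the counter, carrying five white lidded canisters fixed on it at 72 degree steps, their centres 85 mm from the axis: four are round (68 mm across), one is square (62 mm). Their lids are at most 116 mm above the counter. This point lies on the axis at the top face of the disc; its x axis points from the axis to the square canister.
- square_canister (a point): Centre of the top of the square canister's lid, 85 mm from the turning axis, 116 mm above the counter. Only this canister is square.
- handle: Steel bar handle fixed on top of the turntable's central post: 70 mm long, 16 mm wide, 30 mm high, origin at its centre on the turning axis, 160 mm above the counter. Long axis = its x axis, which points towards the square canister (the bar's other end looks the same). The bar's underside is 145 mm above the counter, 29 mm above the highest lid. The post below it is 12 mm thick, thinner than the bar.
- handle_mid (a point): Centre of the bar handle, 160 mm above the counter, on the turning axis; x along the bar, towards the square canister.
- mug: White mug, 76 mm across and 85 mm high with a side handle, standing loose beside the carousel, about 0.2 m from its axis. Origin at the centre of its underside.
- milk_jug: Small steel milk jug, 76 mm across and 90 mm high with a handle, loose beside the carousel, about 0.2 m from its axis. Origin at the centre of its underside.
- stick_box: Open cardboard box of paper sugar sticks, 90 x 120 mm and 58 mm high, loose beside the carousel, about 0.25 m from its axis. Origin at the centre of its underside.

How it is judged:
At the end, for the whole second after the job is handed in: The square canister's centre is within 9 mm of the tongue's centre line (about 6 degrees), on the tongue's side; the turntable is still (under 0.05 rad/s); the fingers grip the bar handle (contact force over 3 N) (y of square_canister in the frame of carousel_base between -0.009 and 0.009 m and x of square_canister in the frame of carousel_base above 0.07 m and velocity of joint carousel between -0.05 and 0.05 rad/s and contact force between the fingers and handle above 3 N); the arm keeps its last pose, push and grip.
It fails at once if the carousel is spun faster than 4 rad/s (velocity of joint carousel above 4 rad/s or velocity of joint carousel below -4 rad/s).
It fails at once if the mug, the milk jug or the box of sugar sticks is moved by more than 20 mm (distance of any of mug, milk_jug, stick_box from where it was at the start of the episode above 0.02 m).
It also fails if it takes over 45 s, if anything falls off the work surface, if the arm or the gripper's body presses on something with over 40 N, if the wrist force passes 120 N, or if a joint passes its speed limit or range.

## Robot

A 7-joint arm with a two-finger parallel gripper is mounted at the origin on the work surface. World frame = base frame: x ahead of the robot, y to its left, z up, the work surface at z = 0. Lengths are in m, angles in rad, forces in N, time in s.
With the tool pointing down it reaches from about 0.425 to 0.875 m from the base axis. Payload 4.7 kg.
Tool frame: the origin (TCP) lies at the very end of the fingers, on their centre line; the grasp point (between the pads) lies 19 mm behind it; x points along the fingers, y is the direction in which the jaws open and shut, and the axes are right-handed (so a half turn about x gives the same grasp; the last joint's range is limited). The gripper opens to 87 mm and grips with 3 to 60 N. Pads are 19 mm wide; open, the fingers measure 117 mm over their backs; the gripper's body (75 mm by 190 mm) begins 51 mm behind the grasp point.
Start: joints at [-1.309, 0.321, -0.07, 1.45, 0.023, 1.371, -0.057], TCP at [0.159, 0.63, 0.223] pointing down, gripper open.
Joint ranges: [-2.86, 2.86], [-0.3, 2.09], [-1.38, 1.24], [0.06, 2.45], [-1.56, 4.7], [0.09, 2.05], [-2.69, 2.69]. Speed limits (rad/s): [2.57, 2.57, 3.14, 3.14, 3.14, 3.14, 3.14].

## Interface

Orientations are given as a rotation vector (axis times angle).
In Python, from bench import ctrl gives the robot as it stands.
- The arm moves only by the tool step_arm, never from a script. Its argument "increments" is one flat list of numbers, 6 for each row, row after row: the shift along the tool's x, y, z in cm, then the turn, a rotation vector about the tool's x, y, z in rad. In form: [tx, ty, tz, ax, ay, az, tx, ty, tz, ax, ay, az, ...]. A call has 1 to 12 rows; each row shifts and turns the commanded pose from where the row before left it, along the tool's axes as they then stand; what a row does not reach is not made up. A row lasts 1/8 s, in which the tool goes at most 62.5 mm and 10.7 degrees, less where a joint would pass 70% of its speed; a pose out of reach is approached as far as the arm can. A call with a gripper value outside its range is refused whole. "fingers" is the opening in per cent of the stroke, from 0 (shut) to 100 (fully open), set as the call begins (left out, the last holds). The fingers move at their own pace and stop on an object; "force" is the grip in N (left out, the last holds). Time passes only in rows, so rows that do not move let the fingers close. It gives the time, the measured TCP pose, the force and the opening at its end, in the units of the state.
- ctrl.get_state(): the state, without advancing time (a new reading comes with each control period).
- ctrl.get_image(name): name is "scene" or "side" or "wrist"; returns the picture (400x640x3 uint8, red, green, blue); there is no depth.
- ctrl.camera_params(name): a dict with "vertical_fov" (degrees; the focal length in pixels is half the picture's height over the tangent of half this angle, whatever the lens; pixels are square), "cx", "cy" (the principal point, pixels), "R" (3x3) and "t" (3): a world point X has camera coordinates R X + t. Camera axes: x right, y down, z forward; pixel columns grow to the right and rows downward; lengths in m; the calibration is good to about 2 mm. A picture is of the moment at which its call begins: read the wrist's pose just before it. camera_params takes no time and is no camera call; for the wrist camera it gives the pose at the moment of the call.
- ctrl.close_job(): hands the job in, once; it reports no verdict.
Trained networks look in the newest picture that a camera, given by its name, has taken for a name from the list of things; names that differ only in an ending like _2 or _b are one class to them, and where a whole thing is asked for, a point or a joint stands for the part that bears it (a point fixed in the world has none). Each returns a list of dicts, best first, with "score" (0 to 1); they miss things now and then, are a little off and sometimes report something else, mostly with a low value. They report only what shows in the picture. A call takes as long as a camera call.
- ctrl.search_frame(camera, name): "xyz" ([x, y, z] in m, in the coordinates of the camera as it stood for that picture, good to about 4 mm: the middle of the surface that is visible of it).
- ctrl.silhouettes(camera, name): "pixels" (400x640 bool, what is visible of it).
- ctrl.spot_point(camera, name): "xyz" ([x, y, z] in m, in the coordinates of the camera as it stood for that picture, good to about 4 mm: a listed point, or the origin of a listed thing).
The state is a dict: "time": time; "joint_positions": joint angles; "qd": joint speeds; "joint_torque": joint torques, N m; "position": TCP position; "tool_rot": TCP orientation; "ft_force": force on the tool from outside, world axes, zero at the start; "torque": the same for the moment, N m; "grip_width": opening from 0.0 (shut) to 1.0 (fully open).
Only numpy, scipy, OpenCV 4.12 (cv2) and the standard library are available. Lean on these libraries where they do the work, as an engineer would, in place of code of your own. Each camera call takes 0.05 s, during which the arm holds its last target.

## Working session

There is one attempt and no reset: what is moved stays moved. The work goes in short steps, Python scripts to look and compute and a tool call to move; the robot and the scene stay as the last step left them, time stands still between calls to the robot, and variables do not carry over. Pictures are saved under pics/ and viewed, and the job is handed in when it is done.

Besides the shell and the picture viewer there is one more tool, called after "Request:" by a JSON object that holds its "op" and its "data". step_arm: Moves the arm, as the interface text tells. Its arguments: {"type":"object","properties":{"increments":{"type":"array","items":{"type":"number"}},"fingers":{"type":"number"},"force":{"type":"number"}},"required":["increments"]}

```bash
mkdir -p pics; ls
cat > h.py <<'E'
import numpy as np, cv2
from bench import ctrl
from scipy.spatial.transform import Rotation as Ro
def w(cam,p,P=None):
    P=P or ctrl.camera_params(cam); return np.array(P['R']).T@(np.array(p)-np.array(P['t']))
def save(cam,n):
    im=ctrl.get_image(cam); cv2.imwrite(f'pics/{n}.png',im[:,:,::-1]); return im
E
python3 - <<'E'
from h import *
s=ctrl.get_state(); print(s['time'],s['position'],s['tool_rot'],Ro.from_rotvec(s['tool_rot']).as_matrix().round(3))
for c in ['scene','side']:
    save(c,c+'0')
    for n in ['handle_mid','tongue','square_canister','turntable','mug','milk_jug','stick_box']:
        for r in ctrl.spot_point(c,n)[:2]: print(c,n,round(r['score'],2),w(c,r['xyz']).round(4))
print(ctrl.get_state()['time'])
E
```

```text
pics
0.0 [0.15935007 0.62958157 0.2214373 ] [ 0.1929727   1.56216619 -0.19604691] [[-0.     0.245  0.969]
 [-0.002  0.969 -0.245]
 [-1.    -0.002  0.   ]]
scene handle_mid 0.75 [ 0.5328 -0.0246  0.1579]
scene tongue 0.57 [ 7.254e-01 -6.000e-04  1.210e-02]
scene square_canister 0.7 [ 0.4456 -0.0495  0.1149]
scene turntable 0.61 [ 0.5322 -0.0268  0.0291]
scene mug 0.76 [0.4231 0.1751 0.0006]
scene milk_jug 0.77 [ 5.39e-01 -2.43e-01  4.00e-04]
scene stick_box 0.64 [ 0.5925  0.2105 -0.    ]
side handle_mid 0.64 [ 0.5304 -0.0289  0.1592]
side tongue 0.64 [ 0.7187 -0.0057  0.0126]
side tongue 0.23 [ 0.5311 -0.0245  0.1591]
side square_canister 0.77 [ 0.4467 -0.0445  0.1184]
side turntable 0.65 [ 0.5293 -0.0257  0.0341]
side mug 0.79 [ 0.4181  0.178  -0.0012]
side mug 0.31 [ 0.4481 -0.0458  0.1187]
side milk_jug 0.58 [ 0.5348 -0.2449  0.0022]
side stick_box 0.9 [5.865e-01 2.124e-01 5.000e-04]
0.8
```

View pics/scene0.png

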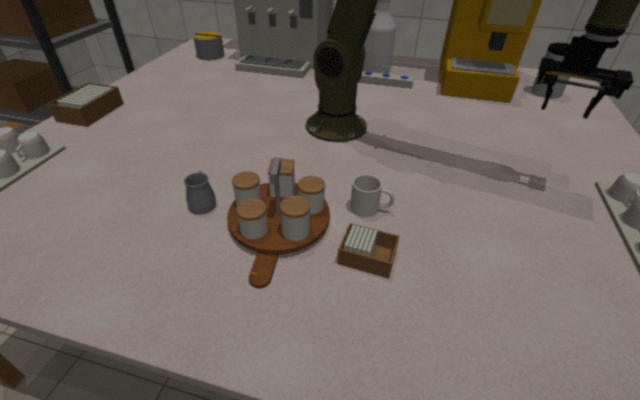

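View pics/side0.png

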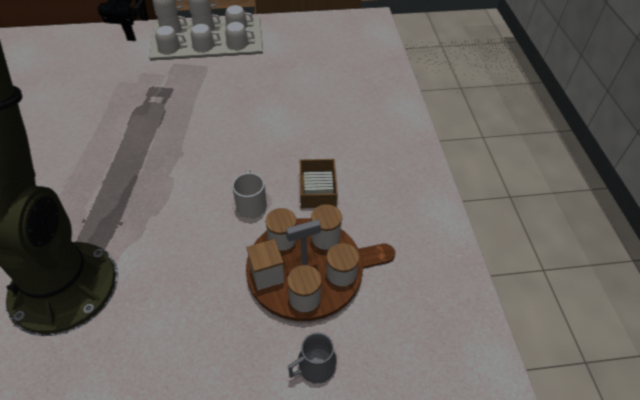

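The views agree: axis near (0.531, -0.026), tongue heading about 7°, square canister at about -166°. I'll swing over in an arc around the base.

Request:
{"op": "step_arm", "data": {"increments": [0, -0.5, 3, 0.04, 0, 0, 0, -0.5, 5, 0.08, 0, 0, 0, -0.5, 5, 0.08, 0, 0, 0, -0.5, 5, 0.08, 0, 0, 0, -0.5, 5, 0.08, 0, 0, 0, -0.5, 5, 0.08, 0, 0, 0, -0.5, 5, 0.08, 0, 0, 0, -0.5, 5, 0.08, 0, 0, 0, -0.5, 5, 0.08, 0, 0, 0, -0.5, 5, 0.08, 0, 0, 0, -0.5, 5, 0.08, 0, 0, 0, -0.5, 5, 0.08, 0, 0], "fingers": 100}}

```text
time: 2.3
position: [0.5664, 0.2352, 0.2228]
tool_rot: [0.912, 1.37, -0.911]
ft_force: [0.1, -0.4, -0.4]
grip_width: 1.001
```

Request:
{"op": "step_arm", "data": {"increments": [0, -2.7, 4.5, 0, 0, 0, 0, -2.7, 4.5, 0, 0, 0, 0, -2.7, 4.5, 0, 0, 0, 0, -2.7, 4.5, 0, 0, 0, 0, -2.7, 4.5, 0, 0, 0, 0, 0, 0, 0.17, 0, 0, 0, 0, 0, 0.17, 0, 0, 0, 0, 0, 0.17, 0, 0, 0, 0, 0, 0.17, 0, 0, 0, 0, 0, 0.17, 0, 0, 0, 0, 0, 0.17, 0, 0, 0, 0, 0, 0.17, 0, 0]}}

```text
time: 3.8
position: [0.5288, -0.0231, 0.2227]
tool_rot: [1.767, 0.721, -1.766]
ft_force: [-0.1, 0.6, -0.6]
grip_width: 1.003
```

Request:
{"op": "step_arm", "data": {"increments": [0, 0, 0, 0.17, 0, 0, 0, 0, 0, 0.17, 0, 0, 0, 0, 0, 0.17, 0, 0, 0, 0, 0, 0.04, 0, 0, 0, 0, 0, 0, 0, 0]}}

```text
time: 4.42
position: [0.5288, -0.0228, 0.2227]
tool_rot: [2.099, 0.244, -2.098]
ft_force: [0.1, 0.3, 0.2]
grip_width: 1.0
```

Run:
```python
from h import *
s=ctrl.get_state(); M=Ro.from_rotvec(s['tool_rot']).as_matrix(); print(s['time'],s['position'],M.round(3),np.round(s['joint_positions'],2))
for c in ['wrist','scene','side']:
    P=ctrl.camera_params(c)
    save(c,c+'1')
    for n in ['handle_mid','tongue','square_canister','turntable']:
        for r in ctrl.spot_point(c,n)[:2]: print(c,n,round(r['score'],2),w(c,r['xyz'],P).round(4))
```

```text
4.425 [ 0.52883605 -0.02278816  0.22268462] [[ 0.     0.23  -0.973]
 [ 0.    -0.973 -0.23 ]
 [-1.     0.    -0.   ]] [-0.55  0.06  0.57  1.77 -0.03  1.32 -1.31]
wrist handle_mid 0.6 [ 0.5313 -0.0266  0.1571]
wrist tongue 0.85 [ 0.7163 -0.002   0.0138]
wrist square_canister 0.64 [ 0.4458 -0.0455  0.1164]
wrist turntable 0.93 [ 0.5332 -0.0243  0.0304]
scene handle_mid 0.75 [ 0.5318 -0.0257  0.1624]
scene tongue 0.77 [ 0.723  -0.0011  0.0135]
scene square_canister 0.79 [ 0.4462 -0.0469  0.1138]
scene turntable 0.71 [ 0.5317 -0.0229  0.0284]
side handle_mid 0.72 [ 0.5325 -0.0281  0.164 ]
side tongue 0.8 [ 0.72   -0.0023  0.0136]
side square_canister 0.64 [ 0.447  -0.0434  0.1174]
side turntable 0.8 [ 0.5306 -0.025   0.0368]
```

View pics/wrist1.png

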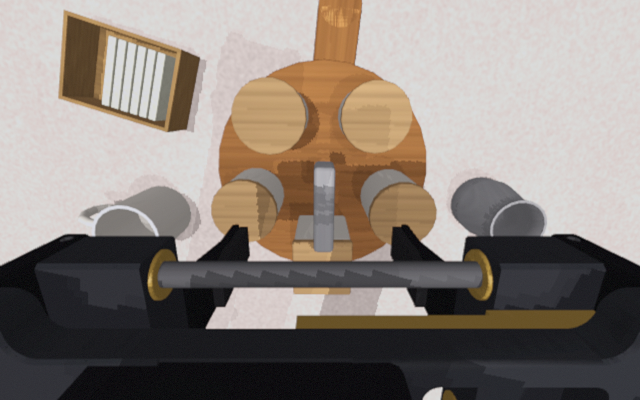

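Bar (columns 314–335, rows 162–250) lies between the fingers, aligned with them. Tongue is at the top (338, 20), and the square canister is under the gripper. Descending.

Request:
{"op": "step_arm", "data": {"increments": [0, 0.3, -0.2, 0, 0, 0, 1.2, 0, 0, 0, 0, 0, 1.5, 0, 0, 0, 0, 0, 1.5, 0, 0, 0, 0, 0, 1.5, 0, 0, 0, 0, 0, 1.5, 0, 0, 0, 0, 0, 1, 0, 0, 0, 0, 0, 0, 0, 0, 0, 0, 0]}}

```text
time: 6.18
position: [0.5311, -0.0237, 0.1397]
tool_rot: [2.096, 0.246, -2.099]
ft_force: [0.2, -0.0, 0.5]
grip_width: 0.997
```

Request:
{"op": "step_arm", "data": {"increments": [0, 0, 0, 0, 0, 0, 0, 0, 0, 0, 0, 0, 0, 0, 0, 0, 0, 0, 0, 0, 0, 0, 0, 0, 0, 0, 0, 0, 0, 0, 0, 0, 0, 0, 0, 0, 0, 0, 0, 0, 0, 0, 0, 0, 0, 0, 0, 0], "fingers": 0, "force": 25}}

```text
time: 7.18
position: [0.532, -0.0251, 0.1405]
tool_rot: [2.098, 0.243, -2.096]
ft_force: [1.0, 2.7, -0.5]
grip_width: 0.179
```

Gripped: the opening is 15.6 mm, which matches the 16 mm bar. Now turn counter-clockwise, about 3.03 rad in all.

Request:
{"op": "step_arm", "data": {"increments": [0, 0, 0, -0.04, 0, 0, 0, 0, 0, -0.08, 0, 0, 0, 0, 0, -0.08, 0, 0, 0, 0, 0, -0.08, 0, 0, 0, 0, 0, -0.08, 0, 0, 0, 0, 0, -0.08, 0, 0, 0, 0, 0, -0.08, 0, 0, 0, 0, 0, -0.08, 0, 0, 0, 0, 0, -0.08, 0, 0, 0, 0, 0, -0.08, 0, 0, 0, 0, 0, -0.08, 0, 0, 0, 0, 0, -0.04, 0, 0]}}

```text
time: 8.68
position: [0.5314, -0.0243, 0.1405]
tool_rot: [1.536, 0.958, -1.537]
ft_force: [-0.9, -0.0, 0.6]
grip_width: 0.18
```

```bash
cat > m.py <<'E'
from h import *
import sys
s=ctrl.get_state(); M=Ro.from_rotvec(s['tool_rot']).as_matrix(); print(s['time'],s['position'],'yaw',np.degrees(np.arctan2(M[1,1],M[0,1])),M[:,0].round(3),np.round(s['joint_positions'],2),s['ft_force'],s['torque'],s['grip_width'])
for c in ['scene','side','wrist']:
    P=ctrl.camera_params(c)
    save(c,c+sys.argv[1])
    for n in ['handle_mid','tongue','square_canister','turntable']:
        for r in ctrl.spot_point(c,n)[:1]: 
            x=w(c,r['xyz'],P); d=x-[.5315,-.0255,0]; print(c,n,round(r['score'],2),x.round(4),np.degrees(np.arctan2(d[1],d[0])).round(1),np.hypot(d[0],d[1]).round(3))
E
python3 m.py 2
```

```text
8.675 [ 0.53140193 -0.02425762  0.14052767] yaw -26.140649473307413 [-0.001 -0.    -1.   ] [-0.47  0.13  0.5   1.87 -0.07  1.16 -0.4 ] [-0.89505359 -0.00381692  0.58385383] [-0.36176085  0.28688696 -0.19282795] 0.18032081121177482
scene handle_mid 0.73 [ 0.5319 -0.0242  0.1587] 73.6 0.001
scene tongue 0.86 [ 0.7225 -0.0028  0.0137] 6.8 0.192
scene turntable 0.83 [ 0.5316 -0.0277  0.0287] -87.4 0.002
side handle_mid 0.72 [ 0.5304 -0.0282  0.1591] -111.7 0.003
side tongue 0.84 [ 0.7211 -0.0036  0.0111] 6.6 0.191
side square_canister 0.96 [ 0.4913 -0.1022  0.1167] -117.7 0.087
side turntable 0.88 [ 0.5326 -0.0239  0.0343] 53.9 0.002
wrist handle_mid 0.82 [ 0.5281 -0.025   0.1594] 172.1 0.003
wrist tongue 0.84 [ 0.7157 -0.0037  0.0155] 6.7 0.185
wrist square_canister 0.67 [ 0.528  -0.0257  0.1578] -176.5 0.004
wrist turntable 0.72 [ 0.5328 -0.0228  0.0337] 64.1 0.003
```

View pics/side2.png

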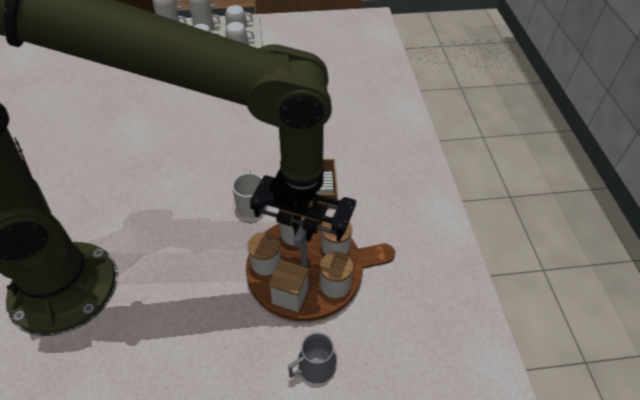

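Turning follows: the square canister is now at the front (290, 285). Continue.

Request:
{"op": "step_arm", "data": {"increments": [0, 0, 0, -0.08, 0, 0, 0, 0, 0, -0.08, 0, 0, 0, 0, 0, -0.08, 0, 0, 0, 0, 0, -0.08, 0, 0, 0, 0, 0, -0.08, 0, 0, 0, 0, 0, -0.08, 0, 0, 0, 0, 0, -0.08, 0, 0, 0, 0, 0, -0.08, 0, 0, 0, 0, 0, -0.08, 0, 0, 0, 0, 0, -0.08, 0, 0, 0, 0, 0, -0.08, 0, 0, 0, 0, 0, -0.08, 0, 0]}}

```text
time: 10.92
position: [0.5302, -0.0243, 0.1405]
tool_rot: [0.829, 1.409, -0.832]
ft_force: [-6.4, -4.6, 5.1]
grip_width: 0.182
```

Request:
{"op": "step_arm", "data": {"increments": [0, 0, 0, -0.08, 0, 0, 0, 0, 0, -0.08, 0, 0, 0, 0, 0, -0.08, 0, 0, 0, 0, 0, -0.08, 0, 0, 0, 0, 0, -0.08, 0, 0, 0, 0, 0, -0.08, 0, 0, 0, 0, 0, -0.08, 0, 0, 0, 0, 0, -0.08, 0, 0, 0, 0, 0, -0.08, 0, 0, 0, 0, 0, -0.08, 0, 0, 0, 0, 0, -0.08, 0, 0, 0, 0, 0, -0.08, 0, 0]}}

```text
time: 12.42
position: [0.5296, -0.0252, 0.1405]
tool_rot: [0.083, 1.574, -0.085]
ft_force: [-8.4, -6.1, 6.1]
grip_width: 0.179
```

```bash
python3 m.py 3
```

```text
12.425 [ 0.52959789 -0.02516951  0.14049831] yaw 83.89353049609551 [-0.005 -0.001 -1.   ] [-0.35  0.13  0.37  1.86 -0.05  1.16  1.5 ] [-8.38368948 -6.10347071  6.06965264] [-1.20524584  1.81886487 -0.09558633] 0.17871179006933519
scene handle_mid 0.76 [ 0.5307 -0.0231  0.1627] 108.9 0.003
scene tongue 0.62 [ 0.7235 -0.0027  0.0141] 6.8 0.193
scene square_canister 0.65 [ 0.5306 -0.0244 -0.0037] 129.7 0.001
scene turntable 0.83 [ 0.5286 -0.026   0.0281] -170.9 0.003
side tongue 0.7 [ 0.7202 -0.0038  0.012 ] 6.6 0.19
side turntable 0.91 [ 0.53   -0.023   0.0313] 121.3 0.003
wrist handle_mid 0.43 [ 0.534  -0.0214  0.0341] 59.0 0.005
wrist turntable 0.97 [ 0.5348 -0.0242  0.0317] 21.6 0.004
```

```bash
python3 -c "
import cv2,numpy as np
a=cv2.imread('pics/scene3.png')[130:310,170:410];b=cv2.imread('pics/side3.png')[150:340,200:440]
a=cv2.resize(a,(400,300),interpolation=2);b=cv2.resize(b,(400,317),interpolation=2)[:300]
cv2.imwrite('pics/z3.png',np.hstack([a,b]))"
```

```text
(no output)
```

View pics/z3.png

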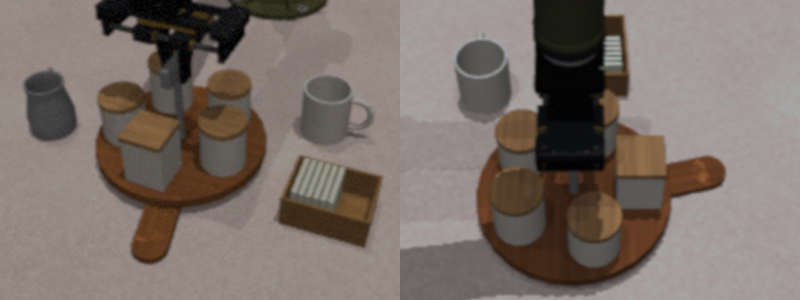

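```bash
cat > ov.py <<'E'
from h import *
import sys
n=sys.argv[1]; angs=[float(a) for a in sys.argv[2:]]
out=[]
for c,(x0,y0) in [('scene',(190,140)),('side',(230,180))]:
    im=cv2.imread(f'pics/{c}{n}.png'); P=ctrl.camera_params(c)
    f=200/np.tan(np.radians(P['vertical_fov'])/2); K=np.array([[f,0,P['cx']],[0,f,P['cy']],[0,0,1.]])
    k=2.4; im=cv2.resize(im[y0:y0+160,x0:x0+165],None,fx=k,fy=k,interpolation=2)
    def pr(X):
        x=(np.array(P['R'])@np.array(X,float).T).T+np.array(P['t']); return (np.c_[f*x[:,0]/x[:,2]+P['cx']-x0+.5,f*x[:,1]/x[:,2]+P['cy']-y0+.5]*k).astype(np.int32)
    def R(a,pts,z):
        a=np.radians(a);p=np.array(pts)@np.array([[np.cos(a),np.sin(a)],[-np.sin(a),np.cos(a)]])+[.5315,-.0255]
        return np.c_[p,np.full(len(p),z)]
    for a,col in zip(angs,[(0,0,255),(0,255,0),(255,0,0)]):
        cv2.polylines(im,[pr(R(a,[(.054,-.031),(.116,-.031),(.116,.031),(.054,.031)],.116))],True,col,1)
    cv2.polylines(im,[pr(R(6.8,[(.13,-.025),(.19,-.025),(.215,0),(.19,.025),(.13,.025)],.012))],True,(255,255,0),1)
    out.append(im)
cv2.imwrite(f'pics/ov{n}.png',np.hstack(out))
E
python3 ov.py 3 -6 0 6.8
```

```text
(no output)
```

View pics/ov3.png

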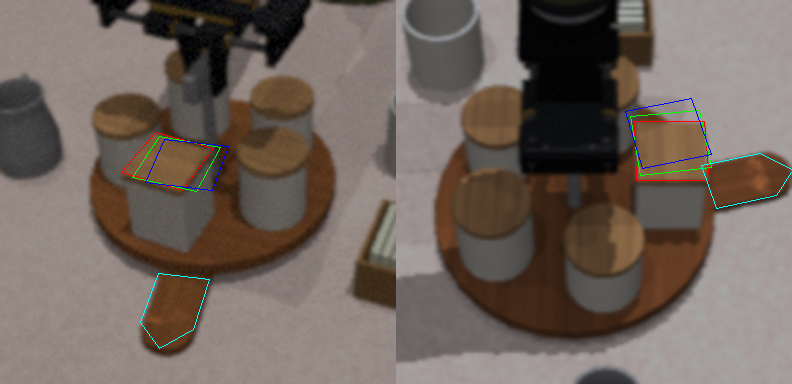

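The -6° overlay (red) fits the lid and the tongue outline fits at 6.8°, so about 0.225 rad remains.

Request:
{"op": "step_arm", "data": {"increments": [0, 0, 0, -0.06, 0, 0, 0, 0, 0, -0.06, 0, 0, 0, 0, 0, -0.06, 0, 0, 0, 0, 0, -0.045, 0, 0, 0, 0, 0, 0, 0, 0, 0, 0, 0, 0, 0, 0, 0, 0, 0, 0, 0, 0, 0, 0, 0, 0, 0, 0]}}

```text
time: 14.18
position: [0.5296, -0.0255, 0.1405]
tool_rot: [-0.092, 1.573, 0.09]
ft_force: [-8.1, -6.5, 6.5]
grip_width: 0.182
```

```bash
python3 m.py 4; python3 ov.py 4 3 6.8 10
```

```text
14.175 [ 0.52963046 -0.02545415  0.1404912 ] yaw 96.6492118885295 [-0.004 -0.002 -1.   ] [-0.33  0.13  0.35  1.86 -0.05  1.16  1.73] [-8.13762057 -6.51698675  6.47947781] [-1.31354402  1.71964385  0.05715013] 0.18218677723700852
scene handle_mid 0.54 [ 0.5328 -0.0267  0.1583] -42.8 0.002
scene tongue 0.75 [ 0.7234 -0.0017  0.0148] 7.1 0.193
scene square_canister 0.81 [ 0.6147 -0.0205  0.1148] 3.4 0.083
scene turntable 0.89 [ 0.5312 -0.0256  0.0289] -152.6 0.0
side tongue 0.77 [ 7.198e-01 -1.000e-04  1.150e-02] 7.7 0.19
side square_canister 0.86 [ 0.613  -0.0156  0.1144] 6.9 0.082
side turntable 0.88 [ 0.5308 -0.0246  0.0329] 131.2 0.001
wrist handle_mid 0.58 [ 0.5287 -0.0265  0.1593] -160.8 0.003
wrist tongue 0.72 [ 0.4177  0.1736 -0.001 ] 119.7 0.229
wrist turntable 0.76 [ 0.5321 -0.025   0.0302] 41.6 0.001
```

View pics/ov4.png

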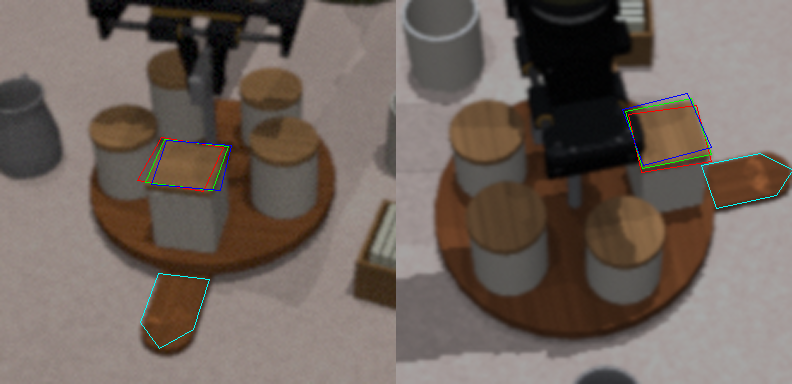

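Fits within about 1–2°, with the canister perhaps slightly short. One small nudge, then hold.

Request:
{"op": "step_arm", "data": {"increments": [0, 0, 0, -0.02, 0, 0, 0, 0, 0, 0, 0, 0, 0, 0, 0, 0, 0, 0, 0, 0, 0, 0, 0, 0, 0, 0, 0, 0, 0, 0, 0, 0, 0, 0, 0, 0]}}

```text
time: 15.68
position: [0.5296, -0.0255, 0.1405]
tool_rot: [-0.108, 1.573, 0.106]
ft_force: [-8.1, -5.7, 5.6]
grip_width: 0.179
```

```bash
python3 m.py 5; python3 m.py 6|grep -E "square|tongue"; python3 ov.py 6 6.8
```

```text
15.675 [ 0.52963819 -0.02548833  0.14050477] yaw 97.79981899059445 [-0.004 -0.002 -1.   ] [-0.33  0.13  0.35  1.86 -0.05  1.16  1.75] [-8.10442594 -5.74354549  5.6313702 ] [-1.28294972  1.64844677  0.06063626] 0.17927132694027853
scene handle_mid 0.72 [ 0.5316 -0.0235  0.0286] 85.7 0.002
scene tongue 0.7 [ 0.7223 -0.0034  0.013 ] 6.6 0.192
scene square_canister 0.9 [ 0.6135 -0.017   0.1128] 5.9 0.082
scene turntable 0.62 [ 0.5324 -0.0257  0.0297] -14.8 0.001
side tongue 0.58 [ 0.7202 -0.0022  0.0117] 7.0 0.19
side square_canister 0.92 [ 0.6141 -0.0136  0.1175] 8.2 0.083
side turntable 0.77 [ 0.528  -0.0235  0.0329] 150.2 0.004
wrist handle_mid 0.96 [ 0.5281 -0.0267  0.1572] -161.0 0.004
wrist turntable 0.78 [ 0.5362 -0.0229  0.031 ] 29.5 0.005
scene tongue 0.91 [ 0.7244 -0.003   0.0117] 6.7 0.194
scene square_canister 0.68 [ 0.6134 -0.0187  0.1117] 4.8 0.082
side tongue 0.95 [ 0.7221 -0.004   0.0098] 6.4 0.192
side square_canister 0.7 [ 0.61   -0.013   0.1158] 9.0 0.079
wrist square_canister 0.44 [ 0.5909  0.2119 -0.0034] 75.9 0.245
```

View pics/ov6.png

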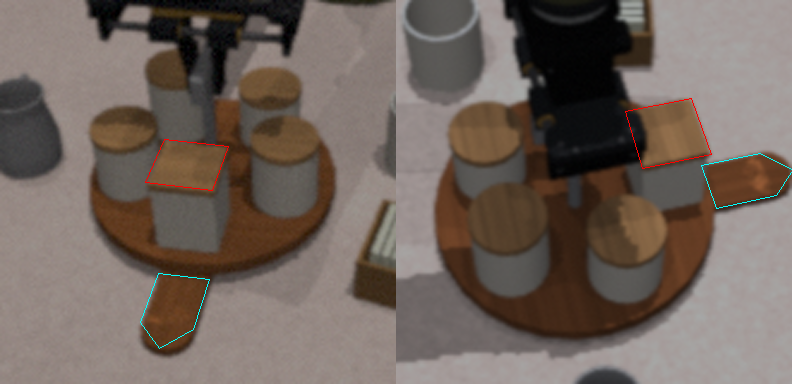

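The canister's mean angle is about 7°, the tongue's about 6.7°, and the overlay fits. The arm is still and gripping, so I'm handing it in.

```bash
python3 -c "
from h import *
print(ctrl.close_job(), ctrl.get_state()['grip_width'])"
```

```text
the job is handed in; nothing more can be done
the job is handed in; nothing more can be done
```

I gripped the bar handle and turned the carousel about 174° counter-clockwise at roughly 0.6 rad/s. The square canister now stands behind the tongue. I handed the job in at about 16 s, still gripping the handle and holding still; no verdict was reported.

- **Alignment:** the last two looks put the canister at about 7° (single readings 4.8–9.0°) and the tongue at about 6.7°. The limit is about 6° between them. The scene camera read a little low and the side camera a little high. The projected lid and tongue outlines fitted both pictures.
- **Grip:** the fingers were shut on the bar at 15.6 mm with 25 N set. The actual finger contact force was not measured. A steady side force of about 8 N, and about 1.7 N m, remained at the wrist.
- **Loose things:** the mug, jug and box were not measured again. In the last scene and side pictures, the parts of them that show look undisturbed.
- **Disagreements:** at the end the wrist camera had no view of the canister or tongue. Its few reports for them were false and I ignored them.

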